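# Right the drying brush pot and set it on the paint riser

## Robot

A 6-joint arm with a two-finger parallel gripper is mounted at the origin on the work surface. World frame = base frame: x ahead of the robot, y to its left, z up, the work surface at z = 0. Lengths are in mm, angles in rad, forces in N, time in s.
With the tool pointing down it reaches from about 275 to 850 mm from the base axis. Payload 19 kg.
Tool frame: the origin (TCP) lies at the very end of the fingers, on their centre line; the grasp point (between the pads) lies 19 mm behind it; z points along the fingers, y is the line along which they close (so a half turn about z gives the same grasp; the last joint's range is limited). The gripper opens to 85 mm and grips with 20 to 120 N. Pads are 22 mm wide; open, the fingers measure 114 mm over their backs; the gripper's body (76 mm by 85 mm) begins 54 mm behind the grasp point. The pads swing forward as they close: fully open they stand 13 mm farther back than shut.
Start: joints at [-1.471, 0.15, 1.437, -0, 1.554, -0.134], TCP at [133.189, -559.331, 231.267] pointing down, gripper open.
Joint ranges: [-2.8, 2.8], [-0.68, 2.1], [0.12, 2.68], [-1.39, 4.53], [0.16, 2.79], [-2.81, 2.81]. Speed limits (rad/s): [1.89, 1.89, 2.22, 3.01, 3.01, 3.01].

## Interface

Orientations are given as a unit quaternion [x, y, z, w].
In Python, from station import reach, line_to, movej, gripper_to, hold, inverse_kinematics, get_obs, read_camera, Unreachable, job_done gives the robot as it stands. Calls block until the motion is done:
- reach(position, orientation): joint-space move of the TCP to a pose.
- line_to(position, orientation=None, feed=150): straight line of the TCP; orientation=None keeps the orientation; feed is the mean speed in mm/s.
- movej(angles): joint-space move.
- gripper_to(opening): finger opening in mm; the grip force is fixed at half the most; returns when the fingers have stopped.
- hold(seconds).
- inverse_kinematics(position, orientation): joint angles nearest the present ones, or None.
- get_obs(): the state.
- read_camera(name): name is "side" or "top" or "wrist"; returns a dict with "image" (400x640x3 uint8, blue, green, red), "range_z" (400x640 float32, mm along the optical axis (not along the pixel's ray), 0 where there is no reading), "fx", "fy", "cx", "cy" (pixels), "view" (4x4, takes a point from world to camera coordinates). Camera axes: x right, y down, z forward; pixel columns grow to the right and rows downward; lengths in mm; the calibration is good to about 2 mm. A picture is of the moment at which its call begins.
A pose or a line that the arm cannot do raises Unreachable and nothing moves.
- job_done(): hands the job in; it is judged then, once.
The state is a dict: "clock": time; "q": joint angles; "joint_vel": joint speeds; "joint_torque": joint torques, N m; "position": TCP position; "eef_rot": TCP orientation; "wrist_force": force on the tool from outside, world axes, zero at the start; "torque": the same for the moment, N m; "grip_width": finger opening in mm; "gripper_force": force on a finger pad.
Only numpy, scipy, OpenCV 4.12 (cv2) and the standard library are available. Lean on these libraries where they do the work, as an engineer would, in place of code of your own. Each camera call takes 0.05 s, during which the arm holds its last target. There are 200 camera calls.

## Task

The square orange brush-washing pot is drying upside down on the black rubber mat: turn it mouth up and stand it, centred, on the round cork coaster between or beside the paint jars on the low grey riser. Turn it over in two goes: lay it down on its side on the table or mat and let go of it, then take hold of it afresh and stand it up. Set it down gently, never letting it drop or topple, and leave the jars and everything else on the table where they are.

Things in the scene. Friction and masses are not known exactly. Their poses are not given: they have to be found in the camera images.
- pot: Loose square orange open pot, 54 x 54 mm across and 80 mm tall, straight sides, walls 4 mm, with a white band 14 mm wide around the mouth; about 0.14 kg. Origin: centre of the outside of its base; z runs from the base to the mouth (so it points down at the start), x and y are square to the side faces.
- pot_mid (a point): Centre of the pot, on its axis, 40 mm from the base (same axes as the pot).
- mat: Fixed black rubber drying mat, 160 (x) x 145 (y) x 8 mm, lying on the table, on the left or the right. Origin: centre of its underside; z up.
- riser: Fixed low grey-painted wooden bench on the other side, 370 (x) x 120 (y) mm, its flat top 50 mm above the table. Origin: centre of its underside; z up. It carries the coaster and the two paint jars in a row along its x, 120 mm apart, in any order.
- coaster: Fixed round cork coaster, 100 mm across, 4 mm thick, on top of the riser. Origin: centre of its underside, at the riser's top; z up.
- paint_yellow: Loose yellow paint jar with white lid, 58 mm across, 75 mm tall, on the riser. Origin: centre of its base.
- paint_blue: Loose blue paint jar with white lid, 58 mm across, 75 mm tall, on the riser. Origin: centre of its base.
- tape: Loose roll of blue masking tape lying flat, 90 mm across, 24 mm tall, in the middle towards the far side. Origin: centre of its underside.
- tub: Loose green plastic cup, 90 mm across, 65 mm tall, at the left. Origin: centre of its base.
- medium: Loose white bottle with red cap and green label, 60 mm across, 160 mm tall, at the right. Origin: centre of its base.
- brush: Loose flat paint brush, 200 mm long, lying on the table at the left, along its x. Origin: underside, near its middle.
- knife: Loose paint scraper (wooden handle, steel blade), 200 mm long, lying on the table at the right, along its x. Origin: underside, near its middle.
Things that resemble listed ones, but are neither listed nor needed, are in the scene too. What is shaped like the pot but purple or turquoise is not meant.

How it is judged:
By the outcome, as a careful person would: the job done as asked, in the order asked, and still so for the second after the job is handed in, with the robot touching nothing.
It also fails if it takes over 64 s, if anything falls off the work surface, if the arm or the gripper's body presses on something with over 40 N, if the wrist force passes 120 N, or if a joint passes its speed limit or range.

## Working session

There is one attempt and no reset: what is moved stays moved. The work goes in short steps, each a Python script; the robot and the scene stay as the last script left them, time stands still between calls to the robot, and variables do not carry over. Pictures are saved under pics/ and viewed, at most 10 in all, crops included, and the job is handed in when it is done.

```bash
mkdir -p pics; ls; python3 - <<'E'
from station import *
import cv2,numpy as np
o=get_obs();print(o['clock'],o['position'],o['eef_rot'],o['grip_width'])
for n in ['top','side']:
    c=read_camera(n);cv2.imwrite(f'pics/{n}0.png',c['image']);np.savez(f'{n}0.npz',**c)
    V=c['view'];print(n,c['fx'],c['cx'],c['cy'],-V[:3,:3].T@V[:3,3],V[:3,:3].round(3).tolist())
E
```

```text
pics
0.0 [ 133.1510592  -559.09853193  230.65686298] [ 9.93176902e-01  1.16615706e-01  6.83213306e-06 -6.47267153e-04] 85.49316067636127
top 360.98633705302086 319.9710857965384 195.38740655317278 [467.63282878  -6.92504416 992.46197731] [[-0.029, -0.999, -0.016], [-0.996, 0.031, -0.088], [0.089, 0.014, -0.996]]
side 400.90233622672184 319.0878371996956 197.14466065486494 [ 358.2403587  -933.49752129  657.31835484] [[0.985, -0.172, 0.017], [-0.075, -0.515, -0.854], [0.156, 0.84, -0.52]]
```

View pics/top0.png

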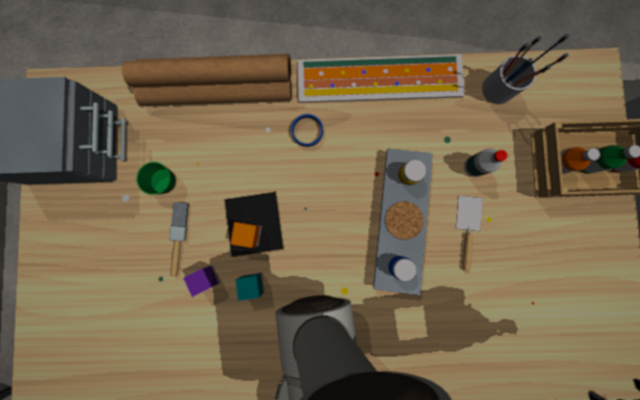

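View pics/side0.png

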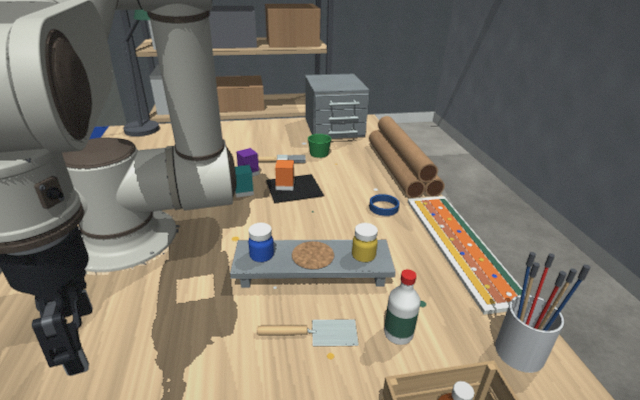

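The top view shows three pot-shaped things: orange (245,235) on the mat, purple (200,281), and turquoise (250,287). Only the orange one fits both the colour and the mat. The side view shows its white band at the bottom (285,187), so it is mouth down. The coaster at (404,220) lies between the yellow jar (413,171) and the blue jar (403,268). I'll measure these next and confirm with a crop.

```bash
cat > h.py <<'E'
import cv2,numpy as np
def cloud(c):
    v,u=np.mgrid[0:400,0:640];z=c['range_z'];P=np.stack([(u-c['cx'])/c['fx']*z,(v-c['cy'])/c['fy']*z,z],-1)
    V=np.array(c['view']);W=(P-V[:3,3])@V[:3,:3];W[z<=0]=np.nan;return W
def mask(c,lo,hi,zr,box=None):
    m=cv2.inRange(cv2.cvtColor(c['image'],cv2.COLOR_BGR2HSV),lo,hi)>0
    W=cloud(c);m&=(W[...,2]>zr[0])&(W[...,2]<zr[1])
    if box: b=np.zeros_like(m);b[box[1]:box[3],box[0]:box[2]]=1;m&=b
    return m,W
def ray(c,uv,z):
    V=np.array(c['view']);R=V[:3,:3];o=-R.T@V[:3,3]
    d=R.T@np.array([(uv[0]-c['cx'])/c['fx'],(uv[1]-c['cy'])/c['fy'],1]);return o+d*(z-o[2])/d[2]
def rect(c,m,z):
    """outline of the mask, cast on plane z -> centre,size,angle(deg)"""
    cs,_=cv2.findContours(m.astype(np.uint8),cv2.RETR_EXTERNAL,cv2.CHAIN_APPROX_NONE)
    k=max(cs,key=cv2.contourArea)[:,0,:];return cv2.minAreaRect(np.array([ray(c,p,z)[:2] for p in k],np.float32))
E
python3 - <<'E'
from h import *
c=dict(np.load('top0.npz'));s=dict(np.load('side0.npz'))
B=(220,210,275,260)
m,W=mask(c,(5,120,60),(22,255,255),(78,100),B);print('pot top',m.sum(),rect(c,m,88),np.nanmedian(W[m],0))
m,W=mask(s,(3,120,60),(22,255,255),(0,100),(265,150,305,200));print('side pot',m.sum(),np.nanmin(W[m],0),np.nanmax(W[m],0),np.nanmedian(W[m],0))
W=cloud(c)
def hgt(n,lo,hi,b,z):
    m=(W[...,2]>lo)&(W[...,2]<hi);q=np.zeros_like(m);q[b[1]:b[3],b[0]:b[2]]=1;m&=q
    print(n,m.sum(),np.nanmedian(W[m],0).round(1),rect(c,m,z))
hgt('yellow lid',115,135,(390,150,435,190),125)
hgt('blue lid',115,135,(385,250,425,285),125)
hgt('turq',60,100,(230,265,275,305),80)
hgt('purple',60,100,(180,260,225,300),80)
hgt('riser',42,60,(370,140,435,300),50)
hgt('tape',15,35,(285,110,330,150),24)
m,_=mask(c,(5,90,50),(25,255,255),(48,62),(380,195,430,245))
m=cv2.morphologyEx(m.astype(np.uint8),cv2.MORPH_CLOSE,np.ones((5,5)));print('coaster',m.sum(),rect(c,m,54))
m,_=mask(c,(0,0,0),(180,255,45),(2,20),(215,185,290,260));print('mat',m.sum(),rect(c,m,8))
a=cv2.resize(c['image'][190:310,170:290],None,fx=4,fy=4,interpolation=2)
b=cv2.resize(s['image'][130:210,220:300],(480,480),interpolation=2)
cv2.imwrite('pics/crop.png',np.hstack([a,b])[:, :800] if 0 else cv2.resize(np.hstack([a,b]),(800,400)))
E
```

```text
pot top 480 ((455.6802673339844, 201.61167907714844), (55.447872161865234, 54.11161804199219), 78.5096435546875) [455.25826311 201.42143401  86.79772792]
side pot 461 [423.70990472 166.91963849   0.55552758] [497.65307657 390.43977317  90.76739937] [451.93214416 178.21713469  68.32081181]
yellow lid 360 [ 599.2 -224.6  124. ] ((599.4716796875, -224.04920959472656), (48.188697814941406, 49.15437698364258), 87.15151977539062)
blue lid 387 [ 362.7 -188.3  123.9] ((363.21002197265625, -188.14407348632812), (50.793495178222656, 48.560543060302734), 42.97039031982422)
turq 520 [323.1 194.6  78.7] ((323.6714782714844, 194.37783813476562), (55.75206756591797, 57.52867889404297), 6.779996871948242)
purple 531 [341.  319.1  78.7] ((341.6341247558594, 318.2138366699219), (53.92688751220703, 60.73759841918945), 25.424705505371094)
riser 5560 [ 476.8 -202.7   49.6] ((481.0565490722656, -206.5784149169922), (120.564208984375, 368.65631103515625), 81.90181732177734)
tape 264 [737.9  37.8  22.4] ((736.3133544921875, 39.36766052246094), (87.79615020751953, 86.68431854248047), 88.10699462890625)
coaster 1120 ((480.8692932128906, -208.084716796875), (95.634521484375, 92.8787841796875), 88.25755310058594)
mat 2176 ((482.6419677734375, 191.32220458984375), (155.40829467773438, 139.94969177246094), 6.7996826171875)
```

View pics/crop.png

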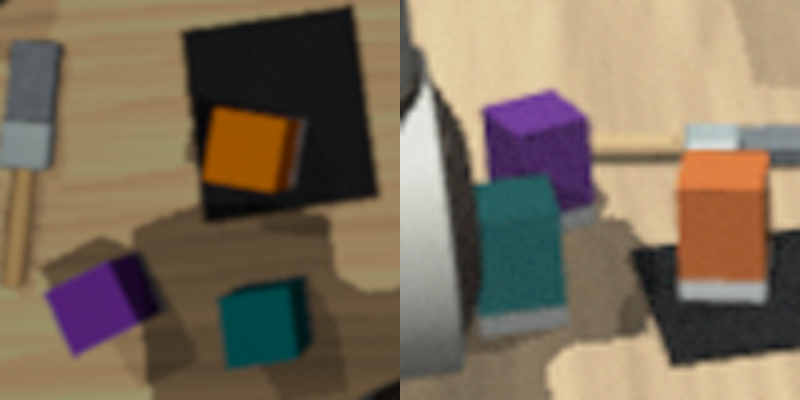

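Crop confirmed: the orange pot on the mat has its closed base up and its white band at the bottom. It measures 55×54 mm at z≈87, so it is the one meant. Next I check the planned poses with IK.

```bash
cat >> h.py <<'E'
from scipy.spatial.transform import Rotation as Ro
POT=np.array([455.5,201.5]);PHI1=78.5;CO=np.array([481.2,-206.5]);ROW=-8.4
def pose(G,phi,th,s=1,back=0):
    """tool with grasp point (19 mm behind TCP) at G; azimuth phi, th deg from straight down; s: sign of y"""
    p,t=np.radians([phi,th]);z=np.array([np.cos(p)*np.sin(t),np.sin(p)*np.sin(t),-np.cos(t)])
    y=s*np.array([-np.sin(p),np.cos(p),0]);R=np.stack([np.cross(y,z),y,z],1)
    return list(np.asarray(G,float)+(19-back)*z),list(Ro.from_matrix(R).as_quat())
E
python3 - <<'E'
from h import *
from station import *
f=lambda q:None if q is None else np.round(q,2).tolist()
for s in(1,-1):
  for th in (60,70):
    print(s,th)
    for n,a in [('g1',([*POT,50],PHI1,th)),('g1up',([*POT,200],PHI1,th)),('lay',([440,45,28],PHI1,th-90)),('layup',([440,45,150],PHI1,th-90)),('g2',([440,45,28],PHI1+180,th-90)),('g2up',([440,45,200],PHI1+180,th-90)),('up',([440,45,250],PHI1+180,th)),('over',([*CO,200],ROW-90,th)),('pl',([*CO,95],ROW-90,th)),]:
        print(n,f(inverse_kinematics(*pose(*a,s=s))))
    print('back',f(inverse_kinematics(*pose([*POT,50],PHI1,th,s,110))),f(inverse_kinematics(*pose([*CO,95],ROW-90,th,s,110))))
E
```

```text
1 60
g1 [-0.33, 0.26, 2.16, 1.12, 1.26, 2.33]
g1up [-0.33, -0.03, 2.07, 1.05, 1.45, 2.68]
lay [0.24, 0.26, 1.89, -0.49, 1.27, -2.49]
layup [0.24, 0.11, 1.78, -0.47, 1.5, -2.61]
g2 [-0.43, 0.1, 2.08, 0.56, 1.15, -0.51]
g2up [-0.43, -0.12, 1.9, 0.51, 1.5, -0.3]
up [0.42, 0.25, 1.63, -0.84, 1.9, 0.61]
over [-0.04, 0.2, 1.81, -1.05, 1.44, 0.43]
pl [-0.04, 0.35, 1.88, -1.09, 1.33, 0.63]
back [-0.56, 0.15, 2.13, 0.95, 1.48, 2.37] [0.13, 0.32, 1.77, -0.99, 1.53, 0.59]
1 70
g1 [-0.38, 0.37, 2.17, 1.22, 1.38, 2.17]
g1up [-0.38, 0.04, 2.11, 1.18, 1.52, 2.53]
lay [0.15, 0.18, 1.93, -0.36, 1.18, -2.63]
layup [0.15, 0.03, 1.81, -0.33, 1.43, -2.72]
g2 [-0.32, 0.06, 2.07, 0.39, 1.09, -0.31]
g2up [-0.32, -0.14, 1.87, 0.35, 1.46, -0.16]
up [0.45, 0.33, 1.64, -0.95, 1.97, 0.65]
over [-0.0, 0.28, 1.83, -1.2, 1.51, 0.55]
pl [-0.0, 0.45, 1.88, -1.22, 1.44, 0.75]
back [-0.63, 0.3, 2.14, 1.03, 1.56, 2.2] [0.18, 0.44, 1.77, -1.1, 1.61, 0.71]
-1 60
g1 [-0.33, 0.26, 2.16, 1.12, 1.26, -0.81]
g1up [-0.33, -0.03, 2.07, 1.05, 1.45, -0.46]
lay [0.24, 0.26, 1.89, -0.49, 1.27, 0.65]
layup [0.24, 0.11, 1.78, -0.47, 1.5, 0.53]
g2 [-0.43, 0.1, 2.08, 0.56, 1.15, 2.63]
g2up None
up [0.42, 0.25, 1.63, -0.84, 1.9, -2.53]
over [-0.04, 0.2, 1.81, -1.05, 1.44, -2.71]
pl [-0.04, 0.35, 1.88, -1.09, 1.33, -2.51]
back [-0.56, 0.15, 2.13, 0.95, 1.48, -0.77] [0.13, 0.32, 1.77, -0.99, 1.53, -2.55]
-1 70
g1 [-0.38, 0.37, 2.17, 1.22, 1.38, -0.97]
g1up [-0.38, 0.04, 2.11, 1.18, 1.52, -0.61]
lay [0.15, 0.18, 1.93, -0.36, 1.18, 0.51]
layup [0.15, 0.03, 1.81, -0.33, 1.43, 0.42]
g2 None
g2up None
up [0.45, 0.33, 1.64, -0.95, 1.97, -2.49]
over [-0.0, 0.28, 1.83, -1.2, 1.51, -2.59]
pl [-0.0, 0.45, 1.88, -1.22, 1.44, -2.39]
back [-0.63, 0.3, 2.14, 1.03, 1.56, -0.94] [0.18, 0.44, 1.77, -1.1, 1.61, -2.43]
```

```bash
python3 - <<'E'
from h import *
from station import *
p=get_obs();line_to([p['position'][0],p['position'][1],330],feed=250)
reach(*pose([*POT,220],PHI1,65,-1,110))
print(get_obs()['clock'],get_obs()['position'])
line_to(pose([*POT,50],PHI1,65,-1,110)[0],feed=200)
line_to(pose([*POT,50],PHI1,65,-1)[0],feed=100)
o=get_obs();print(o['clock'],o['wrist_force'].round(1) if hasattr(o['wrist_force'],'round') else o['wrist_force'],o['position'],pose([*POT,50],PHI1,65,-1)[0])
c=read_camera('top');s=read_camera('side')
cv2.imwrite('pics/g1.png',np.vstack([c['image'][130:310,150:400],s['image'][80:260,180:430]]).repeat(1,0))
E
```

```text
3.2333 [439.3232847  120.17259753 258.53851502]
5.4833 [-0.   0.2 -0.1] [459.12856729 218.02953861  42.13117422] [np.float64(458.93308551750664), np.float64(218.37415441964148), np.float64(41.97025302692671)]
```

View pics/g1.png

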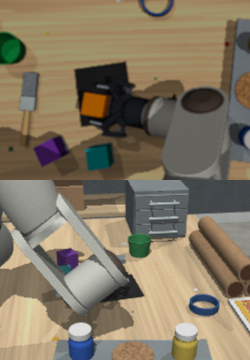

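Picture: the fingers straddle the orange pot and nothing else is touched. Now I close, lift, turn and lay it down, feeling for the table.

```bash
cat >> h.py <<'E'
from station import *
def down(p,dzmax,step=0.6,thr=1.5):
    """lower in small steps until the table pushes back; returns depth"""
    hold(0.2);f0=get_obs()['wrist_force'][2];d=0
    while d<dzmax:
        d+=step;line_to([p[0],p[1],p[2]-d],feed=15);f=get_obs()['wrist_force'][2]
        if f-f0>thr:break
    print('down',round(d,2),'f0',round(f0,2),'f',round(f,2));return d
E
python3 - <<'E'
from h import *
print(gripper_to(40));o=get_obs();print(o['clock'],o['grip_width'],o['gripper_force'],np.round(o['wrist_force'],1))
line_to(pose([*POT,130],PHI1,65,-1)[0],feed=120)
hold(.1);print(np.round(get_obs()['wrist_force'],2))
p,q=pose([448,120,150],PHI1,20,-1);line_to(p,q,feed=80)
p,q=pose([440,45,110],PHI1,-25,-1);line_to(p,q,feed=80)
p,q=pose([440,45,31],PHI1,-25,-1);line_to(p,q,feed=100)
d=down(p,6)
o=get_obs();print(o['clock'],o['grip_width'],np.round(o['wrist_force'],1),o['position'])
s=read_camera('side');c=read_camera('top')
cv2.imwrite('pics/lay.png',cv2.resize(np.hstack([c['image'][130:280,230:380],s['image'][130:280,230:380]]),None,fx=2.5,fy=2.5))
E
```

```text
False
5.975 53.57383590603215 61.21922850608826 [-0.4 -2.9  3. ]
[ 0.05  0.68 -1.05]
down 3.0 f0 -1.59 f 11.98
11.975 53.3313022759987 [-3.3  1.7 12. ] [438.48061289  37.10522616  11.39239741]
```

View pics/lay.png

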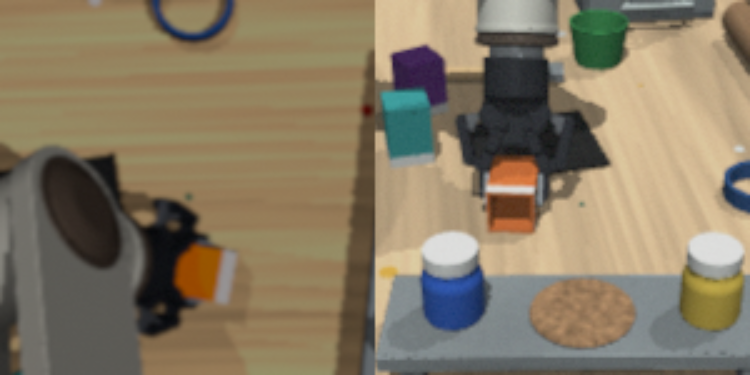

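Picture: the pot lies on its side on the table, mouth towards the riser. I let go, back out and measure.

```bash
python3 - <<'E'
from h import *
p,q=pose([440,45,28.3],PHI1,-25,-1);line_to(p,feed=15)
gripper_to(85);hold(.2)
line_to(pose([440,45,28.3],PHI1,-25,-1,100)[0],feed=120)
p,q=pose([440,-20,230],PHI1+180,-25,1);reach(*pose([430,160,260],PHI1+180,-25,1)) if 0 else line_to(pose([440,45,200],PHI1,-25,-1,100)[0],feed=250)
print(get_obs()['clock'],get_obs()['position'])
c=read_camera('top');s=read_camera('side');cv2.imwrite('pics/laid.png',cv2.resize(np.hstack([c['image'][130:280,230:380],s['image'][130:280,230:380]]),None,fx=2.5,fy=2.5))
W=cloud(c);m=(W[...,2]>44)&(W[...,2]<64);b=np.zeros_like(m);b[190:270,270:360]=1;m&=b
print(m.sum(),np.nanmedian(W[m],0),rect(c,m,54))
E
```

```text
14.7667 [446.44003114  78.38183141 271.75561933]
648 [440.97747373  43.08040519  52.9887826 ] ((441.22479248046875, 43.165748596191406), (79.84041595458984, 53.927223205566406), 78.50838470458984)
```

View pics/laid.png

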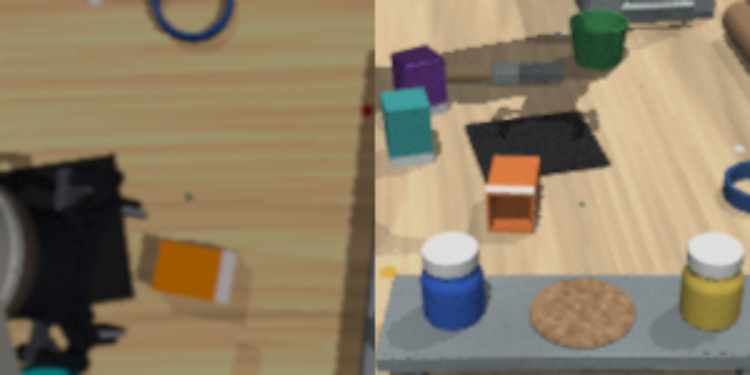

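Picture: the pot rests alone on its side with the gripper clear. It measures 79.8×53.9 mm at height 53, as it should, and its position agrees with the arm's to 1.6 mm. Regrasping now.

```bash
python3 - <<'E'
from h import *
A=PHI1+180;u=np.array([np.cos(np.radians(A)),np.sin(np.radians(A))]);g=np.array([440.2,43.1])+5*u
reach(*pose([*g,190],A,-25,1))
print(get_obs()['clock'])
line_to(pose([*g,27.5],A,-25,1,90)[0],feed=200)
line_to(pose([*g,27.5],A,-25,1)[0],feed=100)
o=get_obs();print(np.round(o['wrist_force'],1),o['position'])
gripper_to(40);o=get_obs();print(o['grip_width'],o['gripper_force'],np.round(o['wrist_force'],1))
line_to(pose([*g,110],A,-25,1)[0],feed=120)
T=np.array([480.2,-206.5]);F=ROW-90
p,q=pose([450,20,170],A,20,1);line_to(p,q,feed=80)
p,q=pose([460,-60,200],F,65,1);line_to(p,q,feed=90)
line_to(pose([*T,190],F,65,1)[0],feed=150)
line_to(pose([*T,112],F,65,1)[0],feed=100)
o=get_obs();print(o['clock'],o['grip_width'],np.round(o['wrist_force'],1))
s=read_camera('side');c=read_camera('top')
cv2.imwrite('pics/over.png',cv2.resize(np.hstack([c['image'][130:310,300:480],s['image'][130:310,220:400]]),None,fx=2.2,fy=2.2))
E
```

```text
15.8917
[-0.5 -0.1  0.6] [441.14069051  45.84935516  10.7702066 ]
53.323562340831174 59.29723262786865 [-4.9 -2.7  9.2]
23.1167 53.3767173678278 [-0.   0.2 -0.3]
```

View pics/over.png

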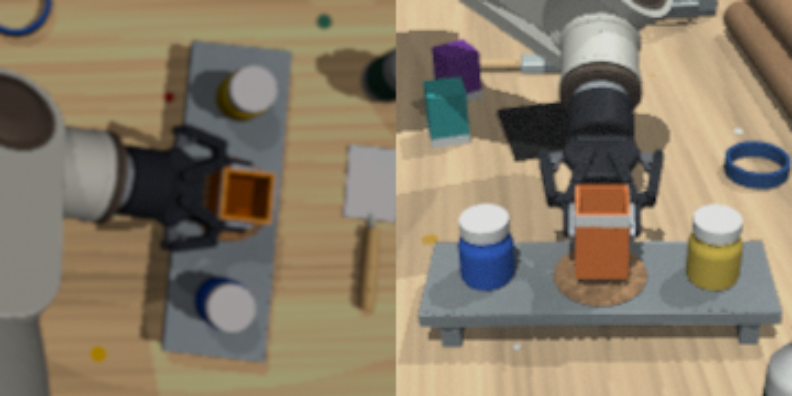

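Picture: the pot is mouth up over the coaster, clear of both jars. I measure its mouth (expected z≈147), then lower it.

```bash
python3 - <<'E'
from h import *
c=read_camera('top');W=cloud(c)
m,_=mask(c,(5,50,40),(22,255,255),(138,158),(380,190,440,250));print(m.sum(),rect(c,m,147),np.nanmedian(W[m],0))
T=np.array([480.2,-206.5]);F=ROW-90
p=pose([*T,102],F,65,1)[0];line_to(p,feed=60)
down(p,6,0.5)
o=get_obs();print(o['clock'],o['position'],np.round(o['wrist_force'],1))
s=read_camera('side')
cv2.imwrite('pics/set.png',cv2.resize(s['image'][170:300,230:400],None,fx=4,fy=4))
m,W=mask(s,(3,120,60),(14,255,255),(50,140),(290,190,340,260));print(m.sum(),np.nanpercentile(W[m],[2,50,98],axis=0).round(1).tolist())
E
```

```text
203 ((482.06646728515625, -206.33615112304688), (56.12196350097656, 54.625518798828125), 81.6083755493164) [ 482.69870624 -207.17686762  146.18761301]
down 3.0 f0 -1.11 f 5.34
25.2833 [ 477.69453832 -223.55955336   91.33799575] [-2.   2.9  5.3]
874 [[451.8, -239.0, 59.8], [479.1, -231.7, 105.8], [506.8, -169.4, 135.3]]
```

View pics/set.png

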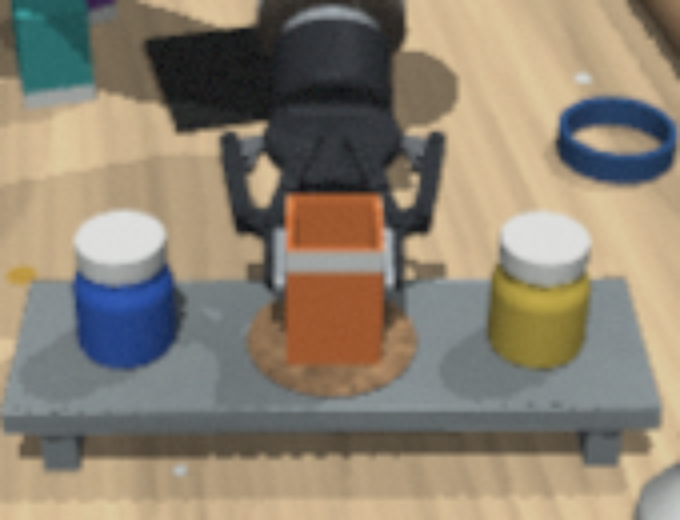

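Picture: the base sits flat and centred on the coaster, and contact came at the expected height (G=99). I release and back away.

```bash
python3 - <<'E'
from h import *
T=np.array([480.2,-206.5]);F=ROW-90
line_to(pose([*T,99.2],F,65,1)[0],feed=15)
gripper_to(80);hold(.2)
line_to(pose([*T,99.2],F,65,1,130)[0],feed=120)
line_to(pose([*T,220],F,65,1,200)[0],feed=200)
hold(.3);c=read_camera('top');s=read_camera('side');print(get_obs()['clock'])
m,W=mask(c,(5,50,40),(22,255,255),(124,145),(380,190,440,250));print(m.sum(),rect(c,m,134),np.nanmedian(W[m],0))
W=cloud(c)
for b in((390,150,435,190),(385,250,425,285)):
    k=(W[...,2]>115)&(W[...,2]<135);q=np.zeros_like(k);q[b[1]:b[3],b[0]:b[2]]=1;print(rect(c,k&q,125)[0])
cv2.imwrite('pics/end.png',np.hstack([c['image'][100:320,150:500],s['image'][100:320,150:500]]))
E
```

```text
28.7667
203 ((481.4346008300781, -206.01779174804688), (56.14350891113281, 54.73772430419922), 81.54659271240234) [ 482.4455438  -207.8745505   132.63281017]
(599.4716796875, -224.04920959472656)
(363.21002197265625, -188.14407348632812)
```

View pics/end.png

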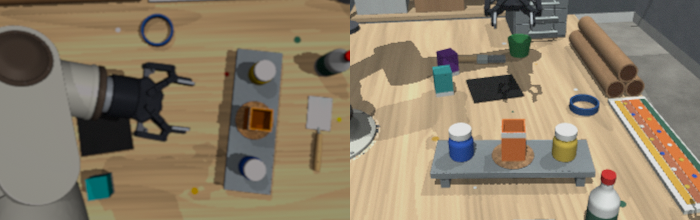

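The pot stands upright at (481.4, -206.0), within about 1 mm of the coaster centre. The jars haven't moved and the gripper is clear.

```bash
python3 -c "
from station import *
print(job_done())"
```

```text
the job is handed in; nothing more can be done
None
```

The orange pot was laid on its side, let go, regrasped, and now stands mouth up within about 1 mm of the coaster's centre; both jars measured unmoved, and the job was handed in at about 29 s.

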